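# Shut the red stopcock in the bench air box

### The job

The grey air valve box on the bench has a white sliding cover. Without picking anything up, push the cover by its black bar all the way back, away from the valve bay, until it meets the stop; then push the red valve handle a quarter turn clockwise until it is fully shut. Leave the blue handle and the loose things round the box as they are, and finish with the hand clear.

Things in the scene. Friction and masses are not known exactly. Their poses are not given: they have to be found in the camera images.
- valve_box: Grey valve box fixed to the bench, 292 mm deep (its x), 246 mm wide (its y), walls and rear deck 54 mm high. Origin: bench level, under the middle of the valve bay. Box x points from the front (couplers, x -82 mm) to the closed rear deck (ends at +210 mm; behind it a gauge, top 102 mm above the bench), z up. Open-topped bay: x -65 to +60, y -105 to +105 mm, floor 8 mm above the bench.
- rear_stop (a point): Middle of the steel lip at the rear end of the deck that stops the cover (box x +204 to +210 mm), at its top, 62 mm above the bench. Like lips, 54 to 62 mm above the bench, run along both sides and the front edge (box x -82 to -76 mm) and guide the cover.
- cover: White cover, a loose plate of about 0.35 kg, 140 mm (box x) by 219 by 5 mm, lying on the box over the bay between the side lips with 1 to 2 mm play. Origin: middle of its underside, 54 mm above the bench; axes as the box's. Starts at box x -5 to +14 mm; pushed along box +x (2 to 5 N) it slides on to the deck and meets the rear stop at box x +134 mm; the bay is then open.
- cover_bar (a point): Centre of the black push bar on top of the cover, 70 mm above the bench and 45 mm in front (-x) of the cover's middle. The bar is 10 mm thick along box x, 90 mm long along box y, from 59 to 80 mm above the bench. It goes with the cover: at the rear stop this point is at box x +89 mm.
- red_handle (a joint): Turn of the red handle, rad: near 0 (up to 0.25) = open, pointing to the box's front (box -x); 1.571 = shut against its stop, pointing to box +y. It turns clockwise seen from above about the vertical through red_pivot and stays where it is left; about 4 to 6 N at 38 mm radius moves it.
- red_pivot (a point): Point on the red handle's axis, 38 mm above the bench, at box x +30 mm, y +43 or -43 mm (red and blue change places). The handle is a bar 12 mm wide reaching 52 mm from the axis, 30 to 46 mm above the bench, hub 22 mm across. Under it lies a brass pipe along box x, top 32 mm above the bench: fingertips pushing the bar must stay above that. Hidden by the cover at first.
- red_tip (a point): Outer end of the red handle, 52 mm from its axis, at mid height (38 mm above the bench).
- blue_pivot (a point): Point on the axis of the blue handle (same sizes and motion as the red one), in the other place; to be left alone.
- blue_tip (a point): Outer end of the blue handle, 52 mm from its axis, 38 mm above the bench.
- screw_jar_mid (a point): Middle, half-way up, of a loose clear screw jar with an orange lid, 46 mm across, 56 tall; stands on the bench beside the box, to be left alone.
- battery_mid (a point): Middle, half-way up, of a loose 9 V block battery, grey and orange, standing, 18x27x48 mm; stands on the bench beside the box, to be left alone.
- camera_module_mid (a point): Middle, half-way up, of a loose small green camera board with a black lens, 38x38x26 mm; stands on the bench beside the box, to be left alone.
- marker_mid (a point): Middle, half-way up, of a loose white marker pen with a blue cap, 132 mm long, 17 mm thick, lying; stands on the bench beside the box, to be left alone.

How it is judged (in metres and radians):
On the way, in this order (a step that is already met when the one before it is completed fails the run):
1. the cover lies slid back (bar within 10 mm of its rear end position), the red handle not yet shut (x of cover_bar in the frame of valve_box above 0.079 m and value of joint red_handle below 0.6 rad), for 0.2 s.
2. the red handle is pushed shut (value of joint red_handle above 1.42 rad), for 0.2 s.
At the end, for the whole second after the job is handed in: The cover lies flat on the box with its bar within 10 mm of the rear end position, the red handle is within 0.15 rad of shut, the blue handle's tip is within 12 mm of where it was and the jar, battery, camera board and marker within 20 mm (x of cover_bar in the frame of valve_box above 0.079 m and z of cover_bar in the frame of valve_box below 0.076 m and angle between cover_bar's own z axis and vertical below 0.05 rad and value of joint red_handle above 1.42 rad and distance of blue_tip from where it was at the start of the episode below 0.012 m and distance of each of screw_jar_mid, battery_mid, camera_module_mid, marker_mid from where it was at the start of the episode below 0.02 m); the robot touches nothing.
It fails at once if the cover is lifted (bar more than 12 mm above its sliding height) or tipped by more than 0.15 rad (z of cover_bar in the frame of valve_box above 0.082 m or angle between cover_bar's own z axis and vertical above 0.15 rad).
It fails at once if the blue handle's tip is moved by more than 12 mm (distance of blue_tip from where it was at the start of the episode above 0.012 m).
It fails at once if a loose thing beside the box is moved by more than 20 mm (distance of any of screw_jar_mid, battery_mid, camera_module_mid, marker_mid from where it was at the start of the episode above 0.02 m).
It also fails if it takes over 48 s, if anything falls off the work surface, if the arm or the gripper's body presses on something with over 40 N, if the wrist force passes 120 N, or if a joint passes its speed limit or range.

### The arm

A 6-joint arm with a two-finger parallel gripper is mounted at the origin on a cart in front of the work surface, level with it; the furniture and walls round the work are solid. World frame = base frame: x ahead of the robot, y to its left, z up, the work surface at z = 0. Lengths are in m, angles in degrees, forces in N, time in s.
With the tool pointing down it reaches from about 0.3 to 0.75 m from the base axis. Payload 8.5 kg.
Tool frame: the origin (TCP) lies between the finger pads; the fingertips stand env.finger_overhang ahead of it and the grasp point (between the pads) lies 2 mm behind it (env.finger_overhang is the distance from the TCP to the fingertips, in m); z points along the fingers, y is the line along which they close (so a half turn about z gives the same grasp; the last joint's range is limited). The gripper opens to 85 mm and grips with 20 to 120 N. Pads are 22 mm wide; open, the fingers measure 114 mm over their backs; the gripper's body (76 mm by 85 mm) begins 54 mm behind the grasp point. The pads swing forward as they close: fully open they stand 13 mm farther back than shut.
Start: joints at [-85.674, 21.807, 74.336, -0, 83.858, -12.336], TCP at [0.158, -0.527, 0.248] pointing down, gripper open.
Joint ranges: [-178.18, 178.18], [-50.72, 133.34], [12.68, 142.11], [-81.47, 261.47], [9.98, 163.14], [-165.26, 165.26]. Speed limits (degrees/s): [136.94, 136.94, 180, 180, 180, 180].

### API

Orientations are given as a 3x3 rotation matrix whose columns are the frame's x, y, z axes.
In Python, from rig import env gives the robot as it stands. The module is installed in compiled form; this text tells all that it offers.
- The arm moves only by the tool jog_arm, never from a script. Its arguments are lists of equal length, an entry for each row: "hand": the finger opening in m, from 0 to 0.0854; "travel": the shift along the world's x, y, z in m, a list of three; "yaw": the turn about the world's z in rad. A call has exactly 5 rows; each row shifts and turns the commanded pose from where the row before left it; what a row does not reach is not made up. A row lasts 1/8 s, in which the tool goes at most 62.5 mm and 10.7 degrees, less where a joint would pass 70% of its speed; a pose out of reach is approached as far as the arm can. A call is refused whole if a number of a shift passes 0.0625 or a number of a turn 0.188, either way. A call with a gripper value outside its range is refused whole. The fingers move at their own pace and stop on an object; "grip_force" is the grip in N (left out, the last holds). Time passes only in rows, so rows that do not move let the fingers close, or fill a call up. It gives the time, the measured TCP pose, the force, the opening and the grip force at its end, in the units of the state.
- env.observe(): the state, without advancing time (a new reading comes with each control period).
- env.get_image(name): name is "scene" or "top" or "wrist"; returns the picture (384x512x3 uint8, red, green, blue); there is no depth.
- env.calibration(name): a dict with "fx", "fy", "cx", "cy" (pixels), "k1" (the pictures are not rectified: a ray, as slopes to the right and down, at radius r is drawn at 1 + k1 r^2 times it, then the intrinsics apply), "position" and "rotation" of the camera in the world; the wrist camera has in their place "hand_eye" (4x4, takes a point from camera to tool coordinates, whose origin is the TCP and whose axes are the flange's). Camera axes: x right, y down, z forward; pixel columns grow to the right and rows downward; lengths in m; the calibration is good to about 2 mm. A picture is of the moment at which its call begins: read the wrist's pose just before it. calibration takes no time and is no camera call.
- env.close_job(): hands the job in; it is judged then, once.
The state is a dict: "time_s": time; "q": joint angles; "qvel": joint speeds; "joint_efforts": joint torques, N m; "position": TCP position; "tool_rot": TCP orientation; "ft_force": force on the tool from outside, world axes, zero at the start; "wrist_torque": the same for the moment, N m; "grip_width": finger opening in m; "gripper_force": force on a finger pad.
Only numpy, scipy, OpenCV 4.12 (cv2) and the standard library are available. Lean on these libraries where they do the work, as an engineer would, in place of code of your own. Each camera call takes 0.05 s, during which the arm holds its last target. There are 200 camera calls.

## Working session

There is one attempt and no reset: what is moved stays moved. The work goes in short steps, Python scripts to look and compute and a tool call to move; the robot and the scene stay as the last step left them, time stands still between calls to the robot, and variables do not carry over. Pictures are saved under pics/ and viewed, at most 10 in all, crops included, and the job is handed in when it is done.

Besides the shell and the picture viewer there is one more tool, called after ">>>" as name(argument=value, ...), one argument or row to a line, values as JSON. jog_arm: Moves the arm, as the interface text tells. Its arguments: {"type":"object","properties":{"hand":{"type":"array"},"travel":{"type":"array"},"yaw":{"type":"array"},"grip_force":{"type":"number"}},"required":["hand","travel","yaw"]}

```bash
mkdir -p pics
cat > h.py <<'E'
import numpy as np, cv2
from rig import env
def ray(name,px,st=None):
    c=env.calibration(name)
    d=np.array([(px[0]-c['cx'])/c['fx'],(px[1]-c['cy'])/c['fy']]);u=d.copy()
    for _ in range(20): u=d/(1+c['k1']*(u@u))
    v=np.array([u[0],u[1],1.])
    if 'position' in c: R=np.array(c['rotation']);p=np.array(c['position'])
    else:
        st=st or env.observe();H=np.array(c['hand_eye']);T=np.array(st['tool_rot']);p=np.array(st['position'])+T@H[:3,3];R=T@H[:3,:3]
    return p,R@v
def plane(name,px,z,st=None):
    p,d=ray(name,px,st);return p+d*(z-p[2])/d[2]
def two(r1,r2):
    (p,a),(q,b)=r1,r2;s=np.linalg.lstsq(np.c_[a,-b],q-p,rcond=None)[0]
    return (p+s[0]*a+q+s[1]*b)/2,np.linalg.norm(p+s[0]*a-q-s[1]*b)
def snap(name,f):
    im=env.get_image(name);cv2.imwrite('pics/'+f,im[:,:,::-1]);return im
E
python3 - <<'E'
from h import *
snap('top','t0.png');snap('scene','s0.png')
a=cv2.imread('pics/t0.png')
s=env.observe();print(s['time_s'],s['position'],s['tool_rot'],env.finger_overhang,s['ft_force'],s['grip_width'])
for n in('top','scene','wrist'):print(env.calibration(n))
E
```

```text
0.1 [ 0.15768737 -0.52667156  0.24777238] [[ 9.57997246e-01  2.86777381e-01 -1.04781184e-04]
 [ 2.86777272e-01 -9.57996411e-01  1.29301027e-03]
 [ 2.70426101e-04 -1.26874914e-03 -9.99999159e-01]] 0.017 [ 0.04053257 -0.20442262 -0.72976069] 0.0853682139273287
{'fx': 351.04288310368804, 'fy': 351.04288310368804, 'cx': 256.6497530021363, 'cy': 187.6087655517995, 'k1': 0.03511380895025758, 'position': array([0.44398159, 0.11191213, 0.89127723]), 'rotation': array([[ 1.07648911e-01, -9.71007406e-01,  2.13439286e-01],
       [-9.94188515e-01, -1.04933046e-01,  2.40468667e-02],
       [-9.52851325e-04, -2.14787506e-01, -9.76660340e-01]])}
{'fx': 438.1467545096296, 'fy': 438.1467545096296, 'cx': 258.94056657093745, 'cy': 186.6425682813261, 'k1': 0.019940617928821593, 'position': array([0.14264972, 0.79090826, 0.66956059]), 'rotation': array([[-0.81115425, -0.36097583,  0.4601361 ],
       [-0.58437024,  0.46900501, -0.66222785],
       [ 0.02324211, -0.80605878, -0.59137894]])}
{'fx': 311.8878240969407, 'fy': 311.8878240969407, 'cx': 254.84769216574801, 'cy': 190.02808974115692, 'k1': -0.011978626488182615, 'hand_eye': array([[-1.06598020e-04, -9.63722765e-01, -2.66905267e-01,
         6.87925151e-02],
       [ 9.99999362e-01, -4.02986090e-04,  1.05568886e-03,
         9.48643737e-04],
       [-1.12495050e-03, -2.66904985e-01,  9.63722192e-01,
        -1.25062519e-01],
       [ 0.00000000e+00,  0.00000000e+00,  0.00000000e+00,
         1.00000000e+00]])}
```

View pics/t0.png

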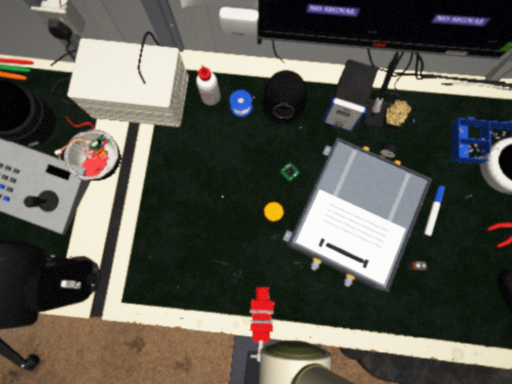

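View pics/s0.png

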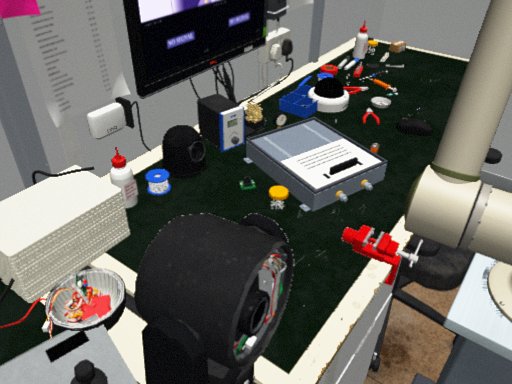

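The top view shows the box with its front-left corner at (287,240), front-right (388,289) and rear (335,140)–(429,180). The black bar runs (322,241)–(366,263). The jar is at (273,211), camera board (290,172), marker (434,210) and battery (420,266). The scene view shows the bar near (345,168).

Run:
```python
from h import *
def blob(m,c):
    n,l,s,ce=cv2.connectedComponentsWithStats(m.astype(np.uint8))
    k=min([i for i in range(1,n) if s[i,4]>40],key=lambda i:np.hypot(*(ce[i]-c)))
    return l==k,ce[k],s[k]
T=cv2.imread('pics/t0.png');S=cv2.imread('pics/s0.png')
mt,ct,st=blob(T.max(2)<70,(344,252));ms,cs,ss=blob(S.max(2)<70,(345,168))
print(ct,st,cs,ss)
p,e=two(ray('top',ct),ray('scene',cs));print('bar',p,e)
# white cover contour
w,cw,sw=blob(T.min(2)>190,(350,235));print(cw,sw)
w=cv2.morphologyEx(w.astype(np.uint8),cv2.MORPH_CLOSE,np.ones((15,15)))
cn=max(cv2.findContours(w,0,2)[0],key=cv2.contourArea)[:,0]
P=np.array([plane('top',q,.059)[:2] for q in cn])
r=cv2.minAreaRect((P*1000).astype(np.float32));print('cover',r,cv2.boxPoints(r))
ys,xs=np.nonzero(mt);B=np.array([plane('top',q,.08)[:2] for q in zip(xs,ys)]);print('bar',cv2.minAreaRect((B*1000).astype(np.float32)))
for n,q in dict(fl=(287,240),fr=(388,289),rl=(335,140),rr=(429,180)).items():print(n,plane('top',q,.058))
for n,q in dict(jar=(273,211),cam=(290,172),mk1=(442,188),mk2=(429,234),bat=(420,266)).items():print(n,plane('top',q,.03))
```

```text
[344.62352941 252.74117647] [327 244  36  18  85] [343.46907216 165.7371134 ] [330 158  31  17 194]
bar [ 0.49422297 -0.08517473  0.06718377] 0.002135278495945711
[351.31537904 235.20039898] [ 296  190  110   94 5514]
cover ((536.8609008789062, -98.83938598632812), (221.18270874023438, 143.91635131835938), 70.37786102294922) [[ 431.94318  -178.84378 ]
 [ 567.502    -227.17313 ]
 [ 641.7786    -18.834991]
 [ 506.2198     29.494354]]
bar ((492.67523193359375, -81.81292724609375), (85.50051879882812, 4.894235610961914), 70.5599594116211)
fl [0.50838768 0.04792488 0.058     ]
fr [ 0.42400762 -0.18909989  0.058     ]
rl [ 0.76820159 -0.04908285  0.058     ]
rr [ 0.68965843 -0.28032333  0.058     ]
jar [0.57761709 0.08650143 0.03      ]
cam [0.68158029 0.05340397 0.03      ]
mk1 [ 0.68072831 -0.32516638  0.03      ]
mk2 [ 0.56276209 -0.29376665  0.03      ]
bat [ 0.48450888 -0.27272394  0.03      ]
```

>>> jog_arm(
  hand=[0,0,0,0,0],
  travel=[
    [0.0287,0.0461,0],
    [0.0287,0.0461,0],
    [0.0287,0.0461,0],
    [0.0287,0.0461,0],
    [0.0287,0.0461,0],
  ],
  yaw=[-0.0633,-0.0633,-0.0633,-0.0633,-0.0633],
)

```text
time_s: 0.72
position: [0.3017, -0.2947, 0.2482]
tool_rot: [[1.0, -0.028, -0.0], [-0.028, -1.0, 0.0], [-0.0, -0.0, -1.0]]
ft_force: [-0.2, -0.1, -0.4]
grip_width: 0.0002
gripper_force: 0.0
```

>>> jog_arm(
  hand=[0,0,0,0,0],
  travel=[
    [0.0287,0.0461,0],
    [0.0287,0.0461,0],
    [0.0287,0.0461,0],
    [0.0287,0.0461,0],
    [0.0287,0.0461,0],
  ],
  yaw=[-0.0633,-0.0633,-0.0633,-0.0633,-0.0633],
)

```text
time_s: 1.35
position: [0.4453, -0.0642, 0.2482]
tool_rot: [[0.941, -0.338, -0.0], [-0.338, -0.941, -0.0], [-0.0, 0.0, -1.0]]
ft_force: [0.7, 0.2, 0.3]
grip_width: 0.0004
gripper_force: 0.0
```

Run:
```python
from h import *
s=env.observe();snap('wrist','w1.png');print(s['time_s'],s['position'],s['tool_rot'],s['grip_width'])
```

```text
1.35 [ 0.44531427 -0.06416843  0.24820811] [[ 9.41321471e-01 -3.37511270e-01 -1.77671565e-04]
 [-3.37511280e-01 -9.41321483e-01 -3.08674752e-05]
 [-1.56827941e-04  8.90223746e-05 -9.99999984e-01]] 0.0004454838129186558
```

View pics/w1.png

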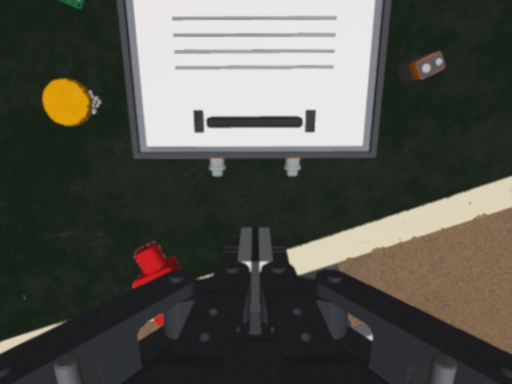

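The wrist view shows the bar at (207–302, 122), square with the hand and centred on it. The front lip edge lies at row 157, columns 134–377.

Run:
```python
from h import *
s=env.observe()
R=np.array(s['tool_rot']);x=R[:2,0];y=-R[:2,1]
g=lambda q,z:plane('wrist',q,z,s)[:2]
b=g((255,122),.08);f1=g((134,157),.062);f2=g((377,157),.062);f=(f1+f2)/2
print('bar',b,'front',f,np.linalg.norm(f1-f2),'bar from front',(b-f)@x,(b-f)@y)
p,e=two(ray('wrist',(255,122),s),ray('top',(344.6,252.7)));print(p,e)
d=f1-f2;print('yaw',np.degrees(np.arctan2(-d[0],d[1])),np.degrees(np.arctan2(x[1],x[0])))
t=np.array(s['position'][:2]);print('bar rel tcp',(b-t)@x,(b-t)@y,'origin',f+.082*x)
```

```text
bar [ 0.49716421 -0.07752882] front [ 0.46371014 -0.06592295] 0.24489811997142036 bar from front 0.03540840055702264 0.00034129035129727356
[ 0.49481532 -0.0789317   0.08964841] 0.00616588585988455
yaw -19.6654883289548 -19.684930180912726
bar rel tcp 0.05308623120782327 3.903425961016005e-05 origin [ 0.54091799 -0.09354445]
```

>>> jog_arm(
  hand=[0,0,0,0,0],
  travel=[
    [0,0,-0.054],
    [0,0,-0.054],
    [0,0,-0.054],
    [0.0151,-0.0054,0],
    [0.0151,-0.0054,0],
  ],
  yaw=[0,0,0,0,0],
)

```text
time_s: 2.02
position: [0.4749, -0.0768, 0.0855]
tool_rot: [[0.942, -0.336, -0.002], [-0.336, -0.942, 0.001], [-0.002, -0.0, -1.0]]
ft_force: [-0.2, -0.6, -0.3]
grip_width: 0.0004
gripper_force: 0.0
```

>>> jog_arm(
  hand=[0,0,0,0,0],
  travel=[
    [0.0066,-0.0024,0],
    [0.0066,-0.0024,0],
    [0.0094,-0.0034,0],
    [0.0094,-0.0034,0],
    [0.0094,-0.0034,0],
  ],
  yaw=[0,0,0,0,0],
)

```text
time_s: 2.65
position: [0.5169, -0.0919, 0.0863]
tool_rot: [[0.942, -0.336, -0.0], [-0.336, -0.942, 0.0], [-0.0, -0.0, -1.0]]
ft_force: [-2.5, 0.5, -0.5]
grip_width: 0.0001
gripper_force: 1.2
```

>>> jog_arm(
  hand=[0,0,0,0,0],
  travel=[
    [0.0132,-0.0047,0],
    [0.0132,-0.0047,0],
    [0.0132,-0.0047,0],
    [0.0132,-0.0047,0],
    [0.0132,-0.0047,0],
  ],
  yaw=[0,0,0,0,0],
)

```text
time_s: 3.28
position: [0.5829, -0.1154, 0.0863]
tool_rot: [[0.942, -0.336, -0.0], [-0.336, -0.942, 0.0], [-0.0, -0.0, -1.0]]
ft_force: [-3.2, 0.8, -0.0]
grip_width: -0.0005
gripper_force: 1.6
```

>>> jog_arm(
  hand=[0,0,0,0,0],
  travel=[
    [0.0066,-0.0024,0],
    [0.0066,-0.0024,0],
    [0.0038,-0.0013,0],
    [0.0028,-0.001,0],
    [0.0019,-0.0007,0],
  ],
  yaw=[0,0,0,0,0],
)

```text
time_s: 3.9
position: [0.6039, -0.1229, 0.0863]
tool_rot: [[0.942, -0.336, -0.0], [-0.336, -0.942, 0.0], [-0.0, -0.0, -1.0]]
ft_force: [-5.2, 3.6, 2.7]
grip_width: 0.0004
gripper_force: 3.9
```

>>> jog_arm(
  hand=[0,0,0,0,0],
  travel=[
    [0.0014,-0.0005,0],
    [0.0014,-0.0005,0],
    [0,0,0],
    [0,0,0],
    [0,0,0],
  ],
  yaw=[0,0,0,0,0],
)

```text
time_s: 4.53
position: [0.6047, -0.1226, 0.0863]
tool_rot: [[0.942, -0.335, -0.006], [-0.335, -0.942, 0.003], [-0.006, -0.001, -1.0]]
ft_force: [-13.9, 5.9, 7.7]
grip_width: -0.0002
gripper_force: 7.4
```

>>> jog_arm(
  hand=[0,0,0,0,0],
  travel=[
    [-0.0188,0.0067,0],
    [-0.0151,0.0054,0.04],
    [-0.0377,0.0135,0.045],
    [-0.0377,0.0135,0.045],
    [-0.0377,0.0135,0.035],
  ],
  yaw=[0,0,0,0,0],
)

```text
time_s: 5.15
position: [0.4594, -0.0713, 0.2535]
tool_rot: [[0.942, -0.336, 0.004], [-0.336, -0.942, -0.002], [0.004, 0.0, -1.0]]
ft_force: [-0.1, -0.2, -0.0]
grip_width: -0.0001
gripper_force: 0.0
```

>>> jog_arm(
  hand=[0,0,0,0,0],
  travel=[
    [0,0,0],
    [0,0,0],
    [0,0,0],
    [0,0,0],
    [0,0,0],
  ],
  yaw=[0,0,0,0,0],
)

```text
time_s: 5.78
position: [0.46, -0.0715, 0.2508]
tool_rot: [[0.942, -0.336, -0.001], [-0.336, -0.942, 0.0], [-0.001, -0.0, -1.0]]
ft_force: [0.7, 0.2, 0.2]
grip_width: 0.0
gripper_force: 0.0
```

Run:
```python
from h import *
s=env.observe();snap('wrist','w2.png');snap('top','t2.png');print(s['time_s'],s['position'],s['tool_rot'],s['ft_force'])
```

```text
5.775 [ 0.46001332 -0.07153134  0.25078469] [[ 9.41986934e-01 -3.35648360e-01 -8.91074516e-04]
 [-3.35648155e-01 -9.41987354e-01  3.75579103e-04]
 [-9.65443435e-04 -5.47030906e-05 -9.99999532e-01]] [0.68931186 0.15682858 0.15759389]
```

View pics/w2.png

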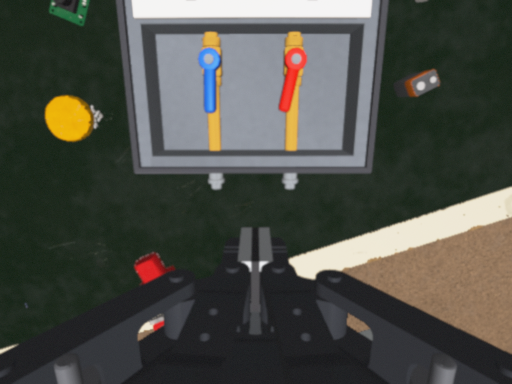

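The bay is open. The red pivot is at (296,59) on the -y side, with its tip near (285,109), about 0.2 rad from open. The blue pivot is at (209,59) with its tip at (210,110).

Run:
```python
from h import *
s=env.observe()
R=np.array(s['tool_rot']);x=R[:2,0];y=-R[:2,1];t=np.array(s['position'][:2])
W=cv2.imread('pics/w2.png').astype(int);m=(W[:,:,2]>150)&(W[:,:,1]<80)&(W[:,:,0]<80);m[130:]=0
Y,X=np.nonzero(m);tip=np.array([X[Y>=Y.max()-1].mean(),Y.max()]);print(tip,X.min(),X.max(),Y.min())
P=plane('wrist',(296,59),.046,s);q=plane('wrist',tip,.046,s)
f=(plane('wrist',(134,173),.062,s)+plane('wrist',(371,173),.062,s))[:2]/2
o=f+.082*x
rel=lambda p:(round((p[:2]-o)@x,4),round((p[:2]-o)@y,4))
print('origin',o,'pivot',P,rel(P),'tip',q,rel(q),'tcp',rel(t),np.linalg.norm(P-q))
T=cv2.imread('pics/t2.png').astype(int);m=(T[:,:,2]>120)&(T[:,:,1]<70)&(T[:,:,0]<70);m[:150]=0;m[285:]=0;m[:,:290]=0;m[:,430:]=0
Y,X=np.nonzero(m);print(len(X),X.min(),X.max(),Y.min(),Y.max())
c=np.array([X.mean(),Y.mean()]);Yw,Xw=np.nonzero((W[:,:,2]>150)&(W[:,:,1]<80)&(W[:,:,0]<80)&(np.arange(384)[:,None]<130))
cw=np.array([Xw.mean(),Yw.mean()]);print('centroid',two(ray('top',c),ray('wrist',cw,s)))
p=plane('top',c,.046);print(rel(p),rel(plane('wrist',cw,.046,s)))
```

```text
[284.3 111. ] 279 305 49
origin [ 0.53832087 -0.09707335] pivot [ 0.55156539 -0.14745297  0.046     ] (np.float64(0.0294), np.float64(-0.043)) tip [ 0.50810579 -0.12100984  0.046     ] (np.float64(-0.0204), np.float64(-0.0327)) tcp (np.float64(-0.0825), np.float64(-0.0022)) 0.05087214543610684
77 357 371 228 250
centroid (array([ 0.5346572 , -0.13954126,  0.01785558]), np.float64(0.00215053026247552))
(np.float64(0.0046), np.float64(-0.0353)) (np.float64(0.0096), np.float64(-0.0375))
```

>>> jog_arm(
  hand=[0,0,0,0,0],
  travel=[
    [0.0144,-0.0423,0],
    [0.0144,-0.0423,0],
    [0,0,-0.06],
    [0,0,-0.05],
    [0,0,-0.03],
  ],
  yaw=[0,0,0,0,0],
)

```text
time_s: 6.5
position: [0.4879, -0.1557, 0.109]
tool_rot: [[0.942, -0.336, -0.002], [-0.336, -0.942, 0.001], [-0.003, -0.001, -1.0]]
ft_force: [-0.1, 0.1, 0.6]
grip_width: -0.0003
gripper_force: 0.0
```

>>> jog_arm(
  hand=[0,0,0,0,0],
  travel=[
    [0,0,-0.03],
    [0,0,-0.02],
    [0,0,-0.007],
    [0,0,0],
    [0,0,0],
  ],
  yaw=[0,0,0,0,0],
)

```text
time_s: 7.12
position: [0.489, -0.1562, 0.0551]
tool_rot: [[0.942, -0.336, 0.001], [-0.336, -0.942, -0.001], [0.002, 0.0, -1.0]]
ft_force: [-0.2, 0.5, -0.1]
grip_width: 0.0003
gripper_force: 0.0
```

Run:
```python
from h import *
s=env.observe();snap('wrist','w3.png');o=np.array([.5383,-.0971]);d=np.array(s['position'][:2])-o
print(s['time_s'],s['position'],s['ft_force'],d@[.942,-.336],d@[.336,.942])
```

```text
7.125 [ 0.48900954 -0.1562122   0.05514266] [-0.23189198  0.50677184 -0.07107023] -0.026569910684376478 -0.07224529059872942
```

View pics/w3.png

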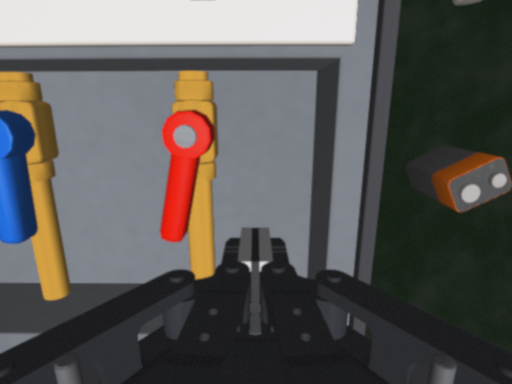

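>>> jog_arm(
  hand=[0,0,0,0,0],
  travel=[
    [0.0053,0.0105,-0.001],
    [0.0054,0.0105,0],
    [0.0033,0.0054,0],
    [0.0034,0.0054,0],
    [0,0,0],
  ],
  yaw=[0,0,0,0,0],
)

```text
time_s: 7.8
position: [0.5064, -0.1239, 0.0534]
tool_rot: [[0.942, -0.335, 0.0], [-0.335, -0.942, -0.0], [0.001, 0.0, -1.0]]
ft_force: [-0.8, -1.6, 0.5]
grip_width: 0.0
gripper_force: 0.7
```

>>> jog_arm(
  hand=[0,0,0,0,0],
  travel=[
    [0.0048,0.0042,0],
    [0.0048,0.0042,0],
    [0.0058,0.0026,0],
    [0.0058,0.0026,0],
    [0,0,0],
  ],
  yaw=[0,0,0,0,0],
)

```text
time_s: 8.43
position: [0.5271, -0.1103, 0.0532]
tool_rot: [[0.942, -0.335, -0.001], [-0.335, -0.942, 0.0], [-0.001, -0.0, -1.0]]
ft_force: [-1.5, -2.3, 0.8]
grip_width: 0.0001
gripper_force: 1.0
```

Run:
```python
from h import *
s=env.observe();snap('wrist','w4.png');o=np.array([.5383,-.0971]);d=np.array(s['position'][:2])-o
print(s['time_s'],s['position'],s['ft_force'],d@[.942,-.336],d@[.336,.942])
```

```text
8.425 [ 0.52711579 -0.11029832  0.05320239] [-1.54657815 -2.2584268   0.78687596] -0.006100887700512106 -0.016190715668212924
```

View pics/w4.png

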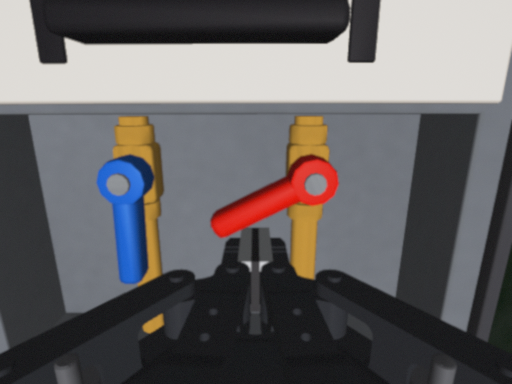

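The red handle has turned about 1.1 rad, from its pivot at (316,183) to its tip at (222,222). The finger is behind it and blue is unmoved.

>>> jog_arm(
  hand=[0,0,0,0,0],
  travel=[
    [0.0063,0.0008,0],
    [0.0064,0.0007,0],
    [0.0071,-0.0008,0],
    [0.0019,-0.0007,0],
    [0,0,0],
  ],
  yaw=[0,0,0,0,0],
)

```text
time_s: 9.1
position: [0.5462, -0.1094, 0.053]
tool_rot: [[0.942, -0.335, -0.007], [-0.335, -0.942, 0.003], [-0.008, -0.0, -1.0]]
ft_force: [-12.7, 1.0, 7.2]
grip_width: -0.0002
gripper_force: 6.5
```

>>> jog_arm(
  hand=[0,0,0,0,0],
  travel=[
    [0.0014,-0.0005,0],
    [0,0,0],
    [0,0,0],
    [0,0,0],
    [0,0,0],
  ],
  yaw=[0,0,0,0,0],
)

```text
time_s: 9.72
position: [0.5463, -0.1094, 0.0528]
tool_rot: [[0.942, -0.335, -0.01], [-0.335, -0.942, 0.004], [-0.011, -0.0, -1.0]]
ft_force: [-18.0, 3.0, 11.7]
grip_width: 0.0005
gripper_force: 9.2
```

Firmly at the stop. I'll back off, lift and look.

>>> jog_arm(
  hand=[0,0,0,0,0],
  travel=[
    [-0.0132,0.0047,0],
    [-0.0094,0.0034,0],
    [0,0,0.05],
    [0,0,0.05],
    [-0.03,0.0107,0.05],
  ],
  yaw=[0,0,0,0,0],
)

```text
time_s: 10.35
position: [0.4984, -0.0925, 0.2049]
tool_rot: [[0.942, -0.336, 0.002], [-0.336, -0.942, -0.0], [0.002, -0.0, -1.0]]
ft_force: [0.5, 0.1, -0.2]
grip_width: -0.0
gripper_force: 0.0
```

>>> jog_arm(
  hand=[0,0,0,0,0],
  travel=[
    [-0.03,0.0107,0.05],
    [0,0,0],
    [0,0,0],
    [0,0,0],
    [0,0,0],
  ],
  yaw=[0,0,0,0,0],
)

```text
time_s: 10.98
position: [0.4678, -0.0817, 0.2523]
tool_rot: [[0.942, -0.336, -0.002], [-0.336, -0.942, 0.001], [-0.002, -0.0, -1.0]]
ft_force: [1.2, 0.8, -0.2]
grip_width: -0.0003
gripper_force: 0.0
```

Run:
```python
from h import *
s=env.observe();W=snap('wrist','w5.png').astype(int);print(s['time_s'],s['position'],s['ft_force'])
m=(W[:,:,0]>150)&(W[:,:,1]<80)&(W[:,:,2]<80);m[200:]=0
Y,X=np.nonzero(m);print(X.min(),X.max(),Y.min(),Y.max());i=X<=X.min()+1;print(Y[i].mean())
```

```text
10.975 [ 0.46784072 -0.08167864  0.25225524] [ 1.2095041   0.76522605 -0.17113053]
237 414 60 86
70.5
```

View pics/w5.png

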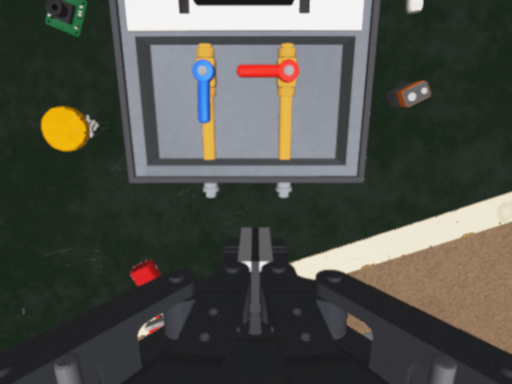

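The red handle is fully shut: pivot (289,71), tip (237,70). Blue and the loose things are in place, the cover is back, and the hand is clear.

```bash
python3 -c "
from rig import env
print(env.close_job())"
```

```text
the job is handed in; nothing more can be done
None
```

The cover is back against its rear stop, the red handle is shut against its stop, the blue handle and loose things look undisturbed, the hand is clear, and the job is handed in; no verdict was returned.

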